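# Bring a jar up to the load cell with the lab jack

## Robot

A 6-joint arm with a two-finger parallel gripper is mounted at the origin on a cart in front of the work surface, level with it; the furniture and walls round the work are solid. World frame = base frame: x ahead of the robot, y to its left, z up, the work surface at z = 0. Lengths are in m, angles in rad, forces in N, time in s.
With the tool pointing down it reaches from about 0.3 to 0.75 m from the base axis. Payload 8.5 kg.
Tool frame: the origin (TCP) lies on the centre line of the jaws, within the pads' length; the fingertips stand 22 mm ahead of it and the grasp point (between the pads) lies 3 mm ahead of it; z points along the fingers, y is the line along which they close (so a half turn about z gives the same grasp; the last joint's range is limited). The gripper opens to 88 mm and grips with 3 to 60 N. Pads are 18 mm wide; open, the fingers measure 123 mm over their backs; the gripper's body (75 mm by 187 mm) begins 45 mm behind the grasp point.
Start: joints at [-0.215, 0.381, 1.297, -0, 1.464, -0.215], TCP at [0.55, 0, 0.261] pointing down, gripper open.
Joint ranges: [-3.11, 3.11], [-0.89, 2.33], [0.22, 2.48], [-1.42, 4.56], [0.17, 2.85], [-2.88, 2.88]. Speed limits (rad/s): [2.39, 2.39, 3.14, 3.14, 3.14, 3.14].

## Interface

Orientations are given as [roll, pitch, yaw] about the fixed x, y, z axes, in that order (R = Rz(yaw) Ry(pitch) Rx(roll)).
In Python, from cell import r gives the robot as it stands. The module is installed in compiled form; this text tells all that it offers.
- The arm moves only by the tool arm_command, never from a script. Its argument "rows" is a list that holds one entry, the list of rows, each a list of 7 numbers: the shift along the world's x, y, z in m, then the turn, a rotation vector about the world's x, y, z in degrees, then the opening, from 0 (shut) to 1 (fully open). A call has 1 to 10 rows; each row shifts and turns the commanded pose from where the row before left it; what a row does not reach is not made up. A row lasts 1/10 s, in which the tool goes at most 50 mm and 8.59 degrees, less where a joint would pass 70% of its speed; a pose out of reach is approached as far as the arm can. A call with a gripper value outside its range is refused whole. The fingers move at their own pace and stop on an object; "squeeze" is the grip in N (left out, the last holds). Time passes only in rows, so rows that do not move let the fingers close. It gives the time, the measured TCP pose, the force, the opening and the grip force at its end, in the units of the state.
- r.read_state(): the state, without advancing time (a new reading comes with each control period).
- r.read_camera(name): name is "scene" or "side" or "wrist"; returns a dict with "color" (480x640x3 uint8, red, green, blue), "intrinsics" (3x3 intrinsics, pixels), "R" (3x3) and "t" (3): a world point X has camera coordinates R X + t. Camera axes: x right, y down, z forward; pixel columns grow to the right and rows downward; lengths in m; the calibration is good to about 2 mm. A picture is of the moment at which its call begins. There is no depth.
- r.finish_job(): hands the job in; it is judged then, once.
Trained networks look in a picture, given as the dict that the camera call returned (one of the last four; its "shot" number tells which), for a name from the list of things; names that differ only in an ending like _2 or _b are one class to them, and where a whole thing is asked for, a point or a joint stands for the part that bears it (a point fixed in the world has none). Each returns a list of dicts, best first, with "confidence" (0 to 1); they miss things now and then, are a little off and sometimes report something else, mostly with a low value. They report only what shows in the picture. A call takes as long as a camera call. They do not tell look-alikes from the thing itself.
- r.boxes_of(picture, query): "pixel" ([row, column] in pixels, amid what is visible of it).
The state is a dict: "time": time; "joint_positions": joint angles; "qvel": joint speeds; "tau": joint torques, N m; "position": TCP position; "ee_rot": TCP orientation; "force": force on the tool from outside, world axes, zero at the start; "ft_torque": the same for the moment, N m; "width": finger opening in m; "grasp_force": force on a finger pad.
Only numpy, scipy, OpenCV 4.12 (cv2) and the standard library are available. Lean on these libraries where they do the work, as an engineer would, in place of code of your own. Each camera call takes 0.05 s, during which the arm holds its last target. There are 200 camera calls.

## Task

Set up the top-load test: stand the screw-cap jar upright in the middle of the lab jack's platform, swing the arm with the load cell in over it until the arm meets its stop, then crank the jack up until you feel the jar's cap just touch the load cell's plate. It should touch gently, some 5 to 25 N and never hard, and the jar must not be tipped over or the other things on the bench pushed about; leave everything standing like that, with the jack holding the jar against the plate.

Things in the scene. Friction and masses are not known exactly. Their poses are not given: they have to be found in the camera images.
- jar: The loose jar: white plastic, cylindrical, screw cap on, 72 mm tall; body 52 mm in diameter up to 55 mm, cap 55 mm in diameter above that. 0.10 to 0.19 kg. Origin at the centre of its underside, z up. It starts on the bench to the right of the stand.
- stand: The fixed test stand: grey base plate 12 mm thick with an aluminium lab jack and a steel column (25 mm in diameter). Origin on the bench under the jack's centre; x points away from the crank, y to the column, z up. In this frame: base plate x +-70, y -95 to +155 mm; jack case x, y +-56 mm, up to 94 mm; column axis at x 0, y +130 mm.
- platform_top (a point): Centre of the top face of the jack's platform (112 x 112 mm plate with a 77 mm ring scribed on it; solid, flat). About 132 mm above the bench at crank value 0. It rises straight up by 5 mm per radian of the crank, stays where it is left, and can travel from about 127 to 179 mm.
- crank (a joint): Angle of the jack's crank in rad, -1.0 to 9.4. At 0 the grip is straight above the axis; it grows clockwise seen from the crank's side (looking along the stand's +x), which raises the platform 5 mm per rad. It takes about 0.14 N m (5 N at the grip), plus 0.005 N m per newton between jar and plate, so the touch is felt at the grip. It holds where it is left; from 20 N on it creeps back a little.
- crank_axis (a point): Point on the crank's axis at the middle of the grip's length: 66 mm above the bench, 120 mm in front of the jack's centre (stand frame x = -120 mm). The axis runs along the stand's x axis.
- crank_grip (a point): Middle of the crank's revolving black grip: a cylinder 18 mm in diameter, 50 mm long, parallel to the stand's x axis, 30 mm off the crank's axis, at lowest 36 mm above the bench. It spins freely on its pin, so it can be held from above, fingers closing along the stand's y, and led round the circle without turning the hand. The crank arm is on its jack side.
- swing (a joint): Angle of the swing arm about the column in rad: 0 = against its stop, with the load cell straight above the middle of the platform (arm along the stand's -y); it starts swung out towards the crank side at 1.25 to 1.5. It turns stiffly (about 0.12 N m, under 2 N at the post) and stays where it is left.
- load_arm: The swing arm with all it carries. Origin on the column's axis at the arm's underside, 276 mm above the bench; its -y axis points along the arm. Bar 24 mm wide, 16 mm thick. The load cell, a steel can 52 mm in diameter, hangs from it 130 mm out; the cell's stem (14 mm in diameter) stands up to 22 mm above the bar.
- load_axis (a point): Point on the load cell's axis at the arm's underside. Below the can is a flat round plate 54 mm in diameter. The stem is clamped at an unknown height: the plate's underside is 220 to 238 mm above the bench, 16 to 34 mm above the cap of a jar on the platform at crank value 0. The plate is sprung: it starts to move at about 6 N, then 6 N per mm, 10 mm of travel.
- swing_post (a point): Point on the axis of the upright black post at the free end of the swing arm, 180 mm from the column's axis, 322 mm above the bench: post 18 mm in diameter, standing 50 mm up from the arm's top (292 to 342 mm above the bench). Hold or push it to swing the arm.
- bottle: Bystander: amber bottle with a black cap, 55 mm in diameter, 109 mm tall, origin at the centre of its underside.
- tin: Bystander: round lidded aluminium tin, 58 mm in diameter, 36 mm tall, origin at the centre of its underside.
- beaker: Bystander: glass beaker, 52 mm in diameter, 70 mm tall, origin at the centre of its underside.
There are look-alikes about, which are no part of the job. Of the things that look like the jar, the smallest one is meant.

How it is judged:
On the way, in this order (a step that is already met when the one before it is completed fails the run):
1. the jar stands upright in the middle of the jack's platform, let go, with the arm still swung out (z of jar in the frame of platform_top between -0.004 and 0.004 m and horizontal distance between jar and platform_top below 0.012 m and angle between jar's own z axis and vertical below 0.05 rad and contact force between jar and the fingers below 0.1 N and value of joint swing above 0.6 rad), for 0.1 s.
2. the arm is swung in against its stop, the jar not yet touching the plate (value of joint swing below 0.05 rad and contact force between jar and load_arm below 0.1 N), for 0.1 s.
3. the jack has brought the jar's cap against the load cell's plate (contact force between jar and load_arm above 0.5 N), for 0.1 s.
At the end, for the whole second after the job is handed in: The jar stands upright and at rest on the jack's platform, its axis within 12 mm of the platform's centre; the swing arm is against its stop (within 0.05 rad); the jar's cap presses on the load cell's plate with more than 0.5 N and less than 30 N; the crank is at rest (contact force between jar and load_arm between 0.5 and 30 N and z of jar in the frame of platform_top between -0.004 and 0.004 m and horizontal distance between jar and platform_top below 0.012 m and angle between jar's own z axis and vertical below 0.05 rad and value of joint swing below 0.05 rad and linear speed of jar below 0.01 m/s and velocity of joint crank below 0.05 rad/s); the robot touches nothing.
It fails at once if the jar is pressed against the load cell with more than 35 N (contact force between jar and load_arm above 35 N).
It fails at once if the jar is tipped over (angle between jar's own z axis and vertical above 0.7 rad).
It fails at once if a bystander is pushed about (more than 30 mm) (distance of any of bottle, tin, beaker from where it was at the start of the episode above 0.03 m).
It also fails if it takes over 72 s, if anything falls off the work surface, if the arm or the gripper's body presses on something with over 40 N, if the wrist force passes 120 N, or if a joint passes its speed limit or range.

## Working session

There is one attempt and no reset: what is moved stays moved. The work goes in short steps, Python scripts to look and compute and a tool call to move; the robot and the scene stay as the last step left them, time stands still between calls to the robot, and variables do not carry over. Pictures are saved under pics/ and viewed, at most 10 in all, crops included, and the job is handed in when it is done.

Besides the shell and the picture viewer there is one more tool, called after "Call:" by a JSON object that holds its "op" and its "data". arm_command: Moves the arm, as the interface text tells. Its arguments: {"type":"object","properties":{"rows":{"type":"array"},"squeeze":{"type":"number"}},"required":["rows"]}

```bash
mkdir -p pics; cat > h.py <<'E'
import numpy as np,cv2
from cell import r
def ray(c,px):
    K,R,t=map(np.array,(c["intrinsics"],c["R"],c["t"]))
    d=R.T@np.linalg.inv(K)@np.array([px[1],px[0],1.]); o=-R.T@t
    return o,d/np.linalg.norm(d)
def atz(c,px,z):
    o,d=ray(c,px); return o+d*(z-o[2])/d[2]
def proj(c,X):
    p=np.array(c["intrinsics"])@(np.array(c["R"])@np.array(X)+np.array(c["t"])); return (p[:2]/p[2])[::-1]
def tri(rs):
    A=sum(np.eye(3)-np.outer(d,d) for o,d in rs); b=sum((np.eye(3)-np.outer(d,d))@o for o,d in rs)
    return np.linalg.solve(A,b)
def save(c,n): cv2.imwrite("pics/"+n,c["color"][:,:,::-1])
E
python3 - <<'E'
from h import *
for n in ["scene","side"]:
    c=r.read_camera(n); save(c,n+"0.png"); print(n,ray(c,[240,320]))
    for q in ["jar","stand","load_arm","swing_post","crank_grip","platform_top","bottle","tin","beaker","crank","load_axis"]:
        print(q,[(np.round(b["pixel"]).tolist(),round(b["confidence"],2)) for b in r.boxes_of(c,q)[:4]])
E
```

```text
scene (array([-0.3251911 ,  0.72650768,  1.32289794]), array([ 0.54025092, -0.46921992, -0.69854249]))
jar [([241.0, 404.0], 0.87), ([268.0, 423.0], 0.69), ([248.0, 376.0], 0.64)]
stand [([273.0, 286.0], 0.8), ([249.0, 293.0], 0.52)]
load_arm [([248.0, 293.0], 0.95)]
swing_post [([251.0, 293.0], 0.84)]
crank_grip [([276.0, 321.0], 0.4)]
platform_top [([240.0, 295.0], 0.52)]
bottle [([360.0, 209.0], 0.93)]
tin [([368.0, 248.0], 0.87)]
beaker []
crank [([244.0, 293.0], 0.51)]
load_axis [([244.0, 292.0], 0.84)]
side (array([ 0.3010268 , -1.05191388,  0.88927197]), array([ 0.18547534,  0.81136807, -0.55432911]))
jar [([351.0, 270.0], 0.89), ([324.0, 328.0], 0.84), ([369.0, 319.0], 0.59)]
stand [([274.0, 346.0], 0.85)]
load_arm [([193.0, 283.0], 0.58)]
swing_post [([191.0, 283.0], 0.5)]
crank_grip [([263.0, 307.0], 0.57)]
platform_top [([260.0, 353.0], 0.56)]
bottle [([216.0, 292.0], 0.74)]
tin [([229.0, 272.0], 0.81), ([192.0, 284.0], 0.37)]
beaker [([395.0, 397.0], 0.93)]
crank [([264.0, 316.0], 0.51), ([190.0, 286.0], 0.35)]
load_axis [([187.0, 284.0], 0.77)]
```

View pics/scene0.png

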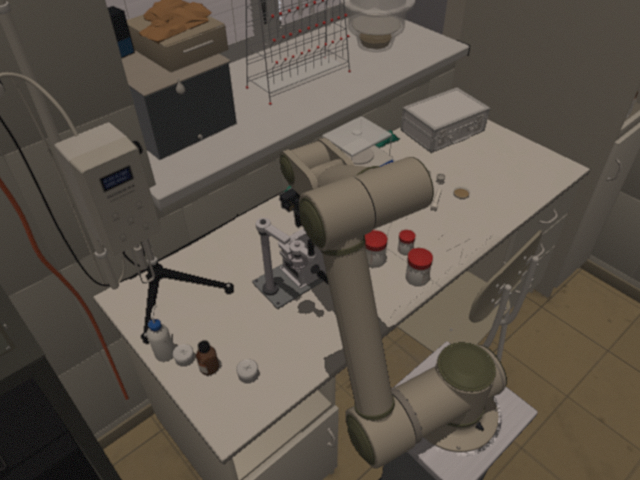

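View pics/side0.png

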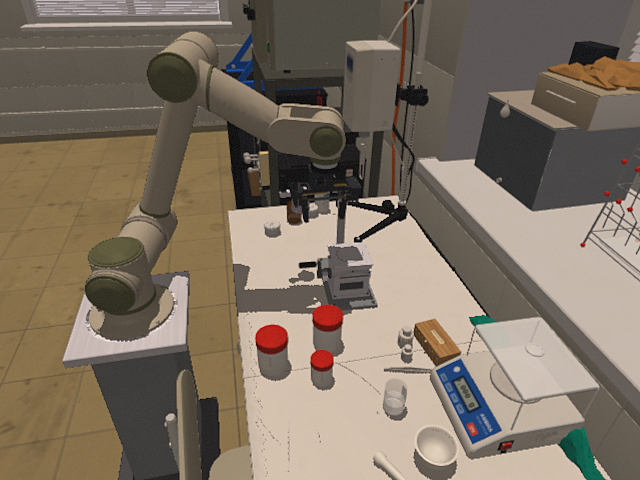

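The smallest red-cap jar is at side (369,320), cap about (360,322), and at scene (241,406). The stand is at side (275,346), with the grip at side (264,308). I'll compute positions and zoom in on the stand.

```bash
python3 - <<'E'
from h import *
s=r.read_camera("scene"); d=r.read_camera("side")
print("jar",tri([ray(s,[241,406.5]),ray(d,[368,321])]), atz(d,[360,322],.068),atz(s,[237,407],.068))
print("grip",tri([ray(s,[276,321]),ray(d,[264,307])]), "plat",atz(d,[256,350],.132),"post",atz(d,[191,283],.3))
for q,z,c,px in [("bottle",.05,s,[360,208]),("tin",.018,s,[370,247]),("beaker",.035,d,[396,396]),("big1",.06,d,[340,271]),("big2",.06,d,[320,328])]: print(q,atz(c,px,z))
A=cv2.resize(s["color"][180:320,230:350],None,fx=3.3,fy=3.3,interpolation=2); B=cv2.resize(d["color"][170:320,260:390],None,fx=3,fy=3,interpolation=2)
h=max(A.shape[0],B.shape[0]);P=np.zeros((h,A.shape[1]+B.shape[1],3),np.uint8);P[:A.shape[0],:A.shape[1]]=A;P[:B.shape[0],A.shape[1]:]=B
cv2.imwrite("pics/z1.png",P[:,:,::-1]); print(A.shape,B.shape)
E
```

```text
jar [ 0.47248392 -0.34225956  0.0387494 ] [ 0.47324809 -0.34439364  0.068     ] [ 0.46643389 -0.33292635  0.068     ]
grip [ 5.06432875e-01 -3.17898985e-04  9.29509938e-02] plat [ 0.62122096 -0.04030469  0.132     ] post [0.44919439 0.07027767 0.3       ]
bottle [0.51791433 0.39877712 0.05      ]
tin [0.44139822 0.33000632 0.018     ]
beaker [ 0.6205219  -0.45089093  0.035     ]
big1 [ 0.3653142  -0.25027339  0.06      ]
big2 [ 0.51925967 -0.20925479  0.06      ]
(462, 396, 3) (450, 390, 3)
```

View pics/z1.png

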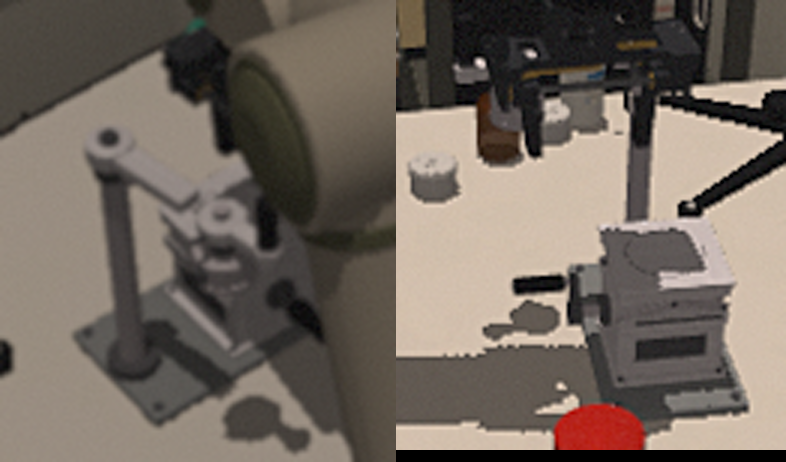

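```bash
python3 - <<'E'
from h import *
s=r.read_camera("scene"); d=r.read_camera("side")
P=[atz(d,p,.132) for p in ([246,328],[243.3,366.3],[264.3,373],[267.3,332])]
print(np.round(P,3),np.mean(P,0)); 
print("column top",[atz(s,[221,262.7],z)[:2] for z in(.29,.30,.32)],"foot",atz(s,[289,270],.016),atz(s,[246,298],.31),'foot side',atz(d,[243,340],.13))
print("post",[atz(s,[240,311],z)[:2] for z in(.34,)])
o,dd=ray(d,[140,323]);k=(0-o[1])/dd[1];print("wrist",o+dd*k)
print(r.read_state())
E
```

```text
[[ 0.571  0.021  0.132]
 [ 0.686  0.013  0.132]
 [ 0.674 -0.091  0.132]
 [ 0.558 -0.082  0.132]] [ 0.62228764 -0.03483131  0.132     ]
column top [array([0.63549265, 0.09924147]), array([0.62619179, 0.10531435]), array([0.60759007, 0.1174601 ])] foot [0.62813122 0.10557044 0.016     ] [0.4798004  0.10251388 0.31      ] foot side [0.6103739  0.03239272 0.13      ]
post [array([0.45026325, 0.08302268])]
wrist [0.54408573 0.         0.46951688]
{'time': 1.4, 'joint_positions': array([-2.15298279e-01,  3.80588289e-01,  1.29738748e+00,  6.71185842e-07,
        1.46358238e+00, -2.15320018e-01]), 'qvel': array([ 0.00069185,  0.0002339 , -0.00056651,  0.0005587 ,  0.00092895,
       -0.00089731]), 'tau': array([-1.97479276e-03, -4.37798238e+01, -2.24733174e+01,  7.12515344e-02,
        3.14001390e-02,  3.91916149e-05]), 'position': array([5.49989318e-01, 1.10286084e-06, 2.60758921e-01]), 'ee_rot': array([3.14155881e+00, 6.71942519e-06, 1.57081799e+00]), 'force': array([0.50429015, 0.461127  , 1.27424746]), 'ft_torque': array([-0.01106926, -0.01603853, -0.05082388]), 'grasp_force': 0.0, 'width': 0.08785313546539245}
```

Call:
{"op": "arm_command", "data": {"rows": [[[-0.02,-0.045,0,0,0,0,1],[-0.02,-0.045,0,0,0,0,1],[-0.02,-0.045,0,0,0,0,1],[-0.02,-0.045,0,0,0,0,1],[-0.01,-0.045,0,0,0,0,1],[-0.01,-0.045,0,0,0,0,1],[0,-0.04,0,0,0,0,1],[0,0,0,0,0,0,1]]]}}

```text
time: 2.2
position: [0.4493, -0.3141, 0.2601]
ee_rot: [-3.141, 0.001, 1.566]
force: [-0.2, 0.3, -0.8]
width: 0.088
grasp_force: 0.0
```

```bash
python3 - <<'E'
from h import *
c=r.read_camera("wrist"); save(c,"w1.png"); print(ray(c,[240,320]),proj(c,[.472,-.342,.072]))
print([(b["pixel"],b["confidence"],atz(c,b["pixel"],.072)) for b in r.boxes_of(c,"jar")])
hsv=cv2.cvtColor(c["color"],cv2.COLOR_RGB2HSV); m=(((hsv[...,0]<8)|(hsv[...,0]>172))&(hsv[...,1]>150)&(hsv[...,2]>60)).astype(np.uint8)
n,l,st,ce=cv2.connectedComponentsWithStats(m)
for i in range(1,n):
    if st[i][4]>300: print(st[i],atz(c,ce[i][::-1],.072))
E
```

```text
(array([ 0.45027528, -0.24753955,  0.38518356]), array([ 0.00431416, -0.2451801 , -0.96946795])) [255.40246486 341.37526632]
[([128.7, 393.7], 0.81, array([ 0.51601013, -0.22741991,  0.072     ])), ([250.6, 342.5], 0.69, array([ 0.47301023, -0.3372419 ,  0.072     ])), ([183.7, 220.9], 0.68, array([ 0.3623204 , -0.27381919,  0.072     ]))]
[ 347   78   98  101 7744] [ 0.51773925 -0.22680217  0.072     ]
[ 169  139   96   93 6956] [ 0.3579737  -0.27451146  0.072     ]
[ 316  224   55   55 2350] [ 0.47308048 -0.3378796   0.072     ]
```

View pics/w1.png

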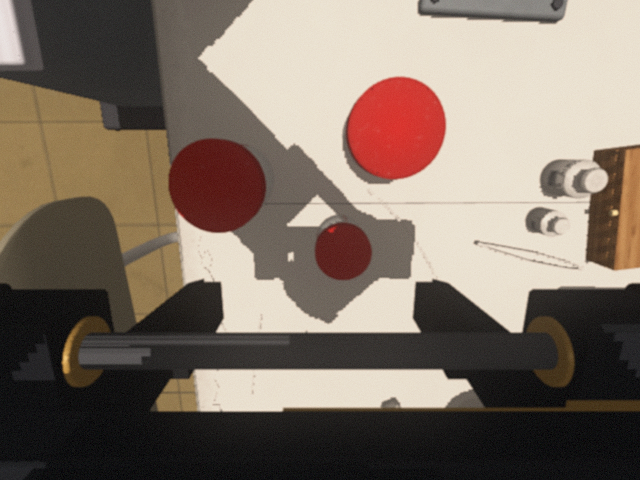

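The wrist view shows the small cap centred at (251,343), so the jar is at about (0.473,-0.339). The big jars are at (128,396) and (185,218), so I'll turn the jaws +20° to clear them.

Call:
{"op": "arm_command", "data": {"rows": [[[0.012,-0.013,0,0,0,7,1],[0.012,-0.012,0,0,0,7,1],[0,0,-0.04,0,0,6,1],[0,0,-0.045,0,0,0,1],[0,0,-0.045,0,0,0,1],[0,0,-0.04,0,0,0,1],[0,0,-0.035,0,0,0,1],[0,0,-0.02,0,0,0,1],[0,0,0,0,0,0,1]]], "squeeze": 12}}

```text
time: 3.2
position: [0.4736, -0.3326, 0.0337]
ee_rot: [-3.14, -0.005, 1.922]
force: [-0.6, -0.0, 0.1]
width: 0.0883
grasp_force: 0.0
```

Call:
{"op": "arm_command", "data": {"rows": [[[0,0,0,0,0,0,0.4],[0,0,0,0,0,0,0.4],[0,0,0,0,0,0,0.4],[0,0,0,0,0,0,0.4],[0,0,0,0,0,0,0.4]]], "squeeze": 12}}

```text
time: 3.7
position: [0.4741, -0.3352, 0.0365]
ee_rot: [3.141, 0.001, 1.92]
force: [-0.9, 0.5, 4.3]
width: 0.0539
grasp_force: 12.0
```

Call:
{"op": "arm_command", "data": {"rows": [[[0,0,0.03,0,0,0,0.4],[0,0,0.045,0,0,0,0.4],[0,0,0.045,0,0,0,0.4],[0,0,0.05,0,0,0,0.4],[0.015,0.03,0,0,0,-4,0.4],[0.022,0.042,0,0,0,-5,0.4],[0.022,0.042,0,0,0,-5,0.4],[0.022,0.042,0,0,0,-5,0.4],[0.022,0.042,0,0,0,-5,0.4],[0.015,0.03,0,0,0,0,0.4]]]}}

```text
time: 4.7
position: [0.5927, -0.1042, 0.2057]
ee_rot: [-3.141, -0.001, 1.5]
force: [1.5, -0.5, -2.0]
width: 0.0544
grasp_force: 12.0
```

```bash
python3 - <<'E'
from h import *
print(r.read_state()["position"],r.read_state()["width"],r.read_state()["force"])
c=r.read_camera("wrist");s=r.read_camera("scene");d=r.read_camera("side")
print("plat c",proj(c,[.622,-.035,.132]))
for q in ["jar","load_arm","swing_post","platform_top"]:
  for k,i in (("w",c),("s",s),("d",d)): print(q,k,[(b["pixel"],b["confidence"]) for b in r.boxes_of(i,q)[:4]])
P=np.zeros((600,800,3),np.uint8)
P[:480,:400]=cv2.resize(c["color"],(400,300))[:300].repeat(1,0) if 0 else 0
P[:375,:500]=cv2.resize(c["color"],(500,375)); 
P[:300,500:]=cv2.resize(s["color"][150:330,230:410],(300,300)); P[300:,500:]=cv2.resize(d["color"][110:290,240:420],(300,300))
cv2.imwrite("pics/m1.png",P[:,:,::-1])
E
```

```text
[ 0.59268598 -0.10420478  0.20565197] 0.054417862525053096 [ 1.53588158 -0.5098366  -2.02174446]
plat c [144.89829448 360.72142579]
jar w [([397.2, 219.0], 0.68)]
jar s [([246.6, 376.8], 0.81), ([266.0, 422.9], 0.78)]
jar d [([249.5, 346.0], 0.96), ([326.6, 327.7], 0.9), ([347.5, 272.9], 0.75)]
load_arm w []
load_arm s [([247.0, 293.6], 0.8), ([207.8, 397.8], 0.46)]
load_arm d [([194.0, 293.8], 0.77)]
swing_post w []
swing_post s [([248.2, 295.6], 0.77)]
swing_post d [([193.6, 296.9], 0.6)]
platform_top w [([116.7, 361.9], 0.76), ([112.2, 188.2], 0.63)]
platform_top s [([238.9, 299.9], 0.74)]
platform_top d [([266.4, 362.5], 0.61)]
```

View pics/m1.png

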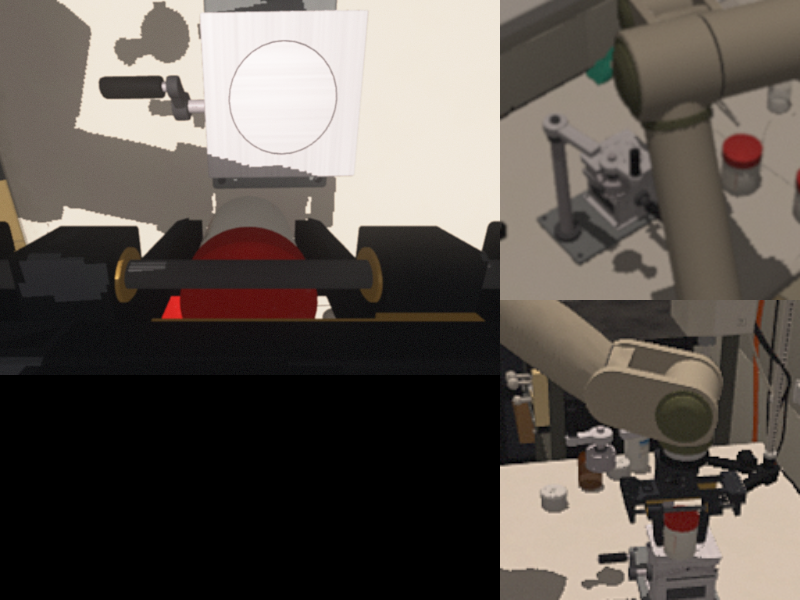

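The wrist view shows the scribed ring centred at pixel (125,362), the grip at about (111,170) and the jar held in the jaws. The swing arm is still out.

```bash
python3 - <<'E'
from h import *
c=r.read_camera("wrist"); st=r.read_state(); print(st["position"],st["ee_rot"])
g=cv2.cvtColor(c["color"],cv2.COLOR_RGB2GRAY)
k=1/.78125
print("ring",atz(c,[97*k,283*k],.132), "ring lr",atz(c,[97*k,229*k],.132),atz(c,[97*k,337*k],.132),"tb",atz(c,[40*k,283*k],.132),atz(c,[154*k,283*k],.132))
print("corners",[np.round(atz(c,[a*k,b*k],.132),4) for a,b in((14,201),(10,368),(175,357),(177,207))])
print("grip",atz(c,[87*k,131*k],.093),atz(c,[87*k,131*k],.096), atz(c,[87*k,100*k],.096), atz(c,[87*k,163*k],.096))
# jar cap silhouette vs expected
x,y,z=st["position"]
for dy in (0,-.004,-.008):
  t=[proj(c,[x+.0275*np.cos(a),y+dy+.0275*np.sin(a),z-.036+.072]) for a in np.linspace(0,6.28,60)]
  t=np.array(t); print(dy,t.min(0)/k,t.max(0)/k)
E
```

```text
[ 0.5919523  -0.10715479  0.20575023] [ 3.14158803e+00 -2.20755633e-05  1.50077896e+00]
ring [ 0.62247542 -0.02715336  0.132     ] ring lr [ 0.58458909 -0.02446477  0.132     ] [ 0.66035431 -0.02984142  0.132     ] tb [0.62384135 0.0089538  0.132     ] [ 0.62096151 -0.06717246  0.132     ]
corners [array([0.5709, 0.0281, 0.132 ]), array([0.6798, 0.0226, 0.132 ]), array([ 0.6762, -0.087 ,  0.132 ]), array([ 0.5628, -0.0805,  0.132 ])]
grip [ 0.50129964 -0.00758612  0.093     ] [ 0.50250862 -0.00800637  0.096     ] [ 0.47703824 -0.00619843  0.096     ] [ 0.52879763 -0.00987241  0.096     ]
0 [232.05151969 175.57864808] [356.0232544  318.72988141]
-0.004 [242.25343033 177.02550311] [363.80422558 318.77021007]
-0.008 [252.24389441 178.44420377] [371.44407867 318.80975496]
```

Call:
{"op": "arm_command", "data": {"rows": [[[0.006,0.015,0,0,0,0,0.4],[0.007,0.02,0,0,0,0,0.4],[0.007,0.02,0,0,0,0,0.4],[0.007,0.016,0,0,0,0,0.4],[0.004,0.01,0,0,0,0,0.4],[0,0,-0.015,0,0,0,0.4],[0,0,-0.013,0,0,0,0.4],[0,0,-0.005,0,0,0,0.4],[0,0,0,0,0,0,0.4]]]}}

```text
time: 6.4
position: [0.6229, -0.0259, 0.1722]
ee_rot: [-3.14, -0.0, 1.501]
force: [-0.0, 0.4, -1.5]
width: 0.0542
grasp_force: 12.0
```

```bash
python3 - <<'E'
from h import *
print(r.read_state()["position"],r.read_state()["force"])
c=r.read_camera("wrist");s=r.read_camera("scene");d=r.read_camera("side")
P=np.zeros((600,800,3),np.uint8)
P[:375,:500]=cv2.resize(c["color"],(500,375)); 
P[:300,500:]=cv2.resize(s["color"][170:320,230:380],(300,300)); P[300:,500:]=cv2.resize(d["color"][140:290,260:410],(300,300))
cv2.imwrite("pics/m2.png",P[:,:,::-1])
E
```

```text
[ 0.62288455 -0.02587915  0.17220756] [-0.01178358  0.42498067 -1.50318034]
```

View pics/m2.png

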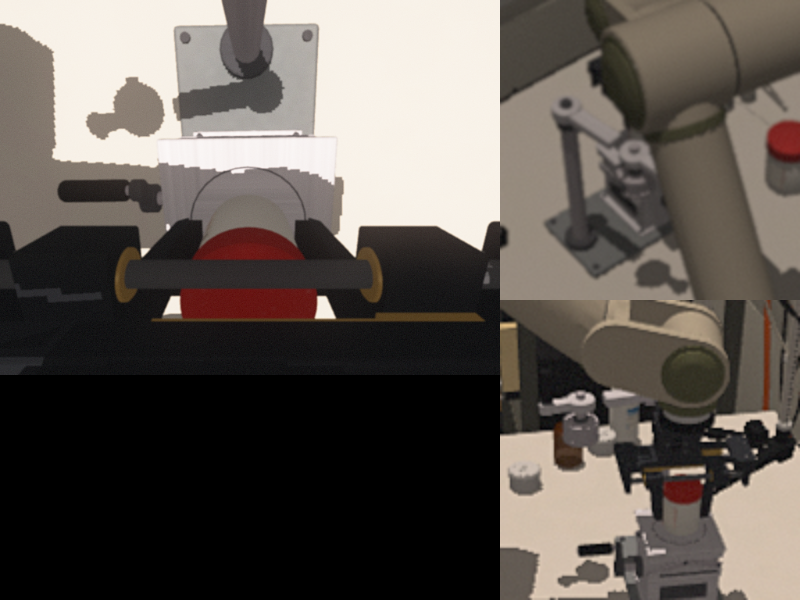

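```bash
python3 - <<'E'
from h import *
c=r.read_camera("wrist");k=1/.78125
print("ring far",atz(c,[167*k,248.5*k],.130),"corners",[np.round(atz(c,[a*k,b*k],.130),4) for a,b in((138,159),(138,337))])
g=[atz(c,[190*k,x*k],.093) for x in (60,127)];print("grip",g)
print("ring pred",[proj(c,[.623+.0385*np.cos(a),-.026+.0385*np.sin(a),.130])/k for a in (1.51,)])
E
```

```text
ring far [0.62655754 0.01122988 0.13      ] corners [array([0.5726, 0.0332, 0.13  ]), array([0.6825, 0.0255, 0.13  ])]
grip [array([ 0.4756979 , -0.00297015,  0.093     ]), array([ 0.52869763, -0.00672909,  0.093     ])]
ring pred [array([165.27201335, 246.45435308])]
```

Call:
{"op": "arm_command", "data": {"rows": [[[0,0,-0.002,0,0,0,0.4],[0,0,-0.002,0,0,0,0.4],[0,0,-0.001,0,0,0,0.4],[0,0,0,0,0,0,0.4]]]}}

```text
time: 7.0
position: [0.6229, -0.026, 0.1675]
ee_rot: [-3.141, -0.0, 1.501]
force: [0.7, -0.7, -1.1]
width: 0.0539
grasp_force: 12.0
```

Call:
{"op": "arm_command", "data": {"rows": [[[0.001,-0.001,-0.001,0,0,0,0.4],[0,0,-0.001,0,0,0,0.4],[0,0,0,0,0,0,0.4]]]}}

```text
time: 7.3
position: [0.6242, -0.0269, 0.1661]
ee_rot: [3.141, -0.0, 1.501]
force: [1.3, 1.1, 1.1]
width: 0.054
grasp_force: 12.0
```

Call:
{"op": "arm_command", "data": {"rows": [[[0,0,-0.001,0,0,0,0.4],[0,0,0,0,0,0,0.4]]]}}

```text
time: 7.5
position: [0.6243, -0.0269, 0.1659]
ee_rot: [3.14, 0.0, 1.501]
force: [-1.3, 2.3, 5.6]
width: 0.0541
grasp_force: 12.0
```

Call:
{"op": "arm_command", "data": {"rows": [[[0,0,0,0,0,0,0.9],[0,0,0,0,0,0,0.9],[0,0,0,0,0,0,0.9],[0,0,0.01,0,0,0,0.9],[0,0,0.03,0,0,0,0.9],[0,0,0.04,0,0,0,0.9],[0,0,0.04,0,0,0,0.9],[0,0,0.045,0,0,0,0.9],[0,0,0.045,0,0,0,0.9],[0,0,0.03,0,0,0,0.9]]]}}

```text
time: 8.5
position: [0.6235, -0.0269, 0.4092]
ee_rot: [3.137, 0.001, 1.501]
force: [0.5, -0.0, 1.0]
width: 0.0793
grasp_force: 0.0
```

Call:
{"op": "arm_command", "data": {"rows": [[[-0.02,-0.005,0,0,0,-8,0.8],[-0.02,-0.005,0,0,0,-8,0.8],[-0.02,-0.005,0,0,0,-8,0.8],[-0.02,-0.005,0,0,0,-8,0.8],[-0.02,0,0,0,0,-8,0.8],[-0.02,0,0,0,0,-8,0.8],[-0.02,0,0,0,0,-8,0.8],[-0.02,0,0,0,0,-8,0.8],[-0.01,0,0,0,0,-8,0.8],[0,0,0,0,0,-8,0.8]]]}}

```text
time: 9.5
position: [0.4527, -0.0468, 0.4061]
ee_rot: [3.141, -0.002, 0.099]
force: [0.1, -0.7, 1.0]
width: 0.0706
grasp_force: 0.0
```

```bash
python3 - <<'E'
from h import *
print(r.read_state()["position"],r.read_state()["ee_rot"],r.read_state()["joint_positions"])
c=r.read_camera("wrist");s=r.read_camera("scene");d=r.read_camera("side")
for q in ["jar","load_arm","swing_post","load_axis"]:
  for k,i in (("w",c),("s",s),("d",d)): print(q,k,[(b["pixel"],b["confidence"]) for b in r.boxes_of(i,q)[:4]])
print("pred",proj(c,[.454,.083,.342]),proj(c,[.633,.103,.3]))
P=np.zeros((600,800,3),np.uint8)
P[:375,:500]=cv2.resize(c["color"],(500,375)); 
P[:300,500:]=cv2.resize(s["color"][170:320,230:380],(300,300)); P[300:,500:]=cv2.resize(d["color"][140:290,260:410],(300,300))
cv2.imwrite("pics/m3.png",P[:,:,::-1])
E
```

```text
[ 0.45267809 -0.04681757  0.40605234] [ 3.14071358e+00 -1.56308252e-03  9.85318902e-02] [-3.64158335e-01  1.39557456e-01  1.22190463e+00 -9.09009543e-05
  1.77833945e+00  1.10808798e+00]
jar w [([277.8, 469.6], 0.94), ([169.9, 460.5], 0.91), ([35.1, 316.0], 0.72)]
jar s [([229.5, 302.8], 0.55), ([358.7, 209.3], 0.3)]
jar d [([350.5, 270.1], 0.96), ([242.6, 351.3], 0.9), ([326.4, 326.9], 0.63)]
load_arm w [([150.3, 127.5], 0.69), ([71.6, 306.2], 0.15)]
load_arm s [([248.2, 291.3], 0.94)]
load_arm d [([188.9, 300.9], 0.97)]
swing_post w [([151.3, 126.8], 0.79)]
swing_post s [([246.9, 294.6], 0.85), ([368.3, 248.5], 0.6), ([358.4, 206.3], 0.59)]
swing_post d [([191.5, 302.5], 0.79)]
load_axis w [([150.4, 125.6], 0.59)]
load_axis s [([247.6, 289.7], 0.58), ([358.3, 208.5], 0.49)]
load_axis d [([190.4, 304.8], 0.88), ([398.1, 395.2], 0.17)]
pred [247.30947982  94.47581763] [-84.3468931   84.07088652]
```

View pics/m3.png

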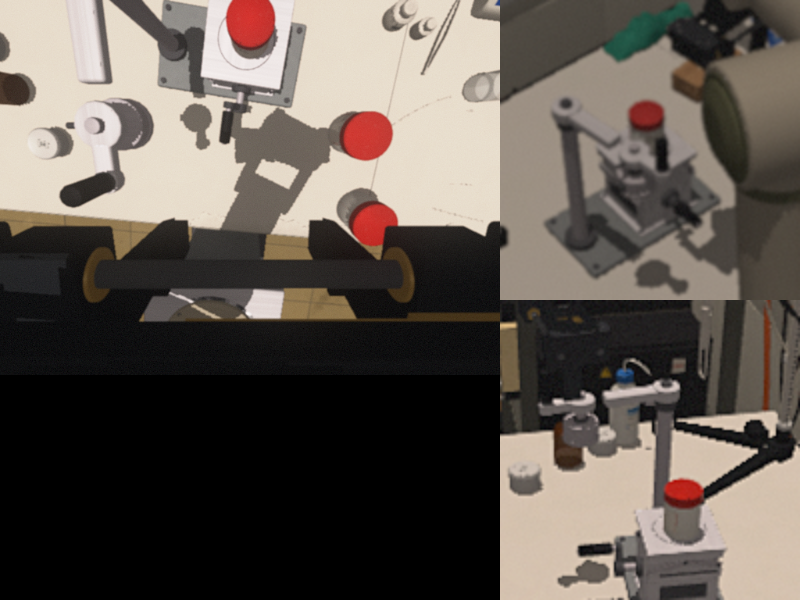

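The jar stands in the ring, and the post top at wrist pixel (248,92) agrees with the prediction. Next I'll move over the post and grip it.

Call:
{"op": "arm_command", "data": {"rows": [[[0,0.035,0,0,0,0,0.7],[0,0.035,0,0,0,0,0.7],[0,0.035,0,0,0,0,0.7],[0,0.026,0,0,0,0,0.7],[0,0,-0.02,0,0,0,0.7],[0,0,-0.025,0,0,0,0.7],[0,0,-0.025,0,0,0,0.7],[0,0,-0.011,0,0,0,0.7],[0,0,0,0,0,0,0.7]]], "squeeze": 6}}

```text
time: 11.15
position: [0.4537, 0.084, 0.323]
ee_rot: [-3.141, 0.002, 0.105]
force: [-0.3, 1.1, 0.5]
width: 0.0619
grasp_force: 0.0
```

Call:
{"op": "arm_command", "data": {"rows": [[[0,0,0,0,0,0,0],[0,0,0,0,0,0,0],[0,0,0,0,0,0,0],[0,0,0,0,0,0,0],[0,0,0,0,0,0,0]]], "squeeze": 6}}

```text
time: 11.65
position: [0.454, 0.084, 0.324]
ee_rot: [3.142, -0.0, 0.105]
force: [0.5, 0.3, 0.4]
width: 0.0239
grasp_force: 0.0
```

Call:
{"op": "arm_command", "data": {"rows": [[[0,0,0,0,0,0,0],[0,0,0,0,0,0,0],[0.002,-0.012,0,0,0,4,0],[0.002,-0.012,0,0,0,4,0],[0.004,-0.012,0,0,0,4,0],[0.004,-0.012,0,0,0,4,0],[0.0055,-0.0115,0,0,0,4,0],[0.0055,-0.0115,0,0,0,4,0],[0,0,0,0,0,0,0]]]}}

```text
time: 12.55
position: [0.4778, 0.0121, 0.3239]
ee_rot: [3.141, -0.001, 0.523]
force: [2.4, 1.1, 1.1]
width: 0.0172
grasp_force: 6.0
```

Call:
{"op": "arm_command", "data": {"rows": [[[0.007,-0.0105,0,0,0,4,0],[0.007,-0.0105,0,0,0,4,0],[0.0085,-0.0095,0,0,0,4,0],[0.0085,-0.0095,0,0,0,4,0],[0.0095,-0.008,0,0,0,4,0],[0.0095,-0.008,0,0,0,4,0],[0.0105,-0.0065,0,0,0,4,0],[0.0105,-0.0065,0,0,0,4,0],[0,0,0,0,0,0,0]]]}}

```text
time: 13.45
position: [0.5491, -0.0553, 0.3238]
ee_rot: [3.141, -0.002, 1.083]
force: [2.2, 3.7, 1.6]
width: 0.0178
grasp_force: 6.0
```

Call:
{"op": "arm_command", "data": {"rows": [[[0.0115,-0.005,0,0,0,4,0],[0.0115,-0.005,0,0,0,4,0],[0.012,-0.0035,0,0,0,4,0],[0.012,-0.0035,0,0,0,4,0],[0.008,-0.001,0,0,0,3,0],[0,0,0,0,0,0,0]]]}}

```text
time: 14.05
position: [0.6036, -0.0729, 0.3237]
ee_rot: [3.141, -0.001, 1.414]
force: [1.2, 4.8, 2.5]
width: 0.0178
grasp_force: 6.0
```

Call:
{"op": "arm_command", "data": {"rows": [[[0.005,-0.001,0,0,0,2,0],[0.005,-0.001,0,0,0,2,0],[0.004,0,0,0,0,1,0],[0.003,0,0,0,0,0,0],[0,0,0,0,0,0,0]]]}}

```text
time: 14.55
position: [0.6197, -0.0749, 0.3237]
ee_rot: [-3.141, -0.001, 1.5]
force: [1.1, 5.9, 0.4]
width: 0.0177
grasp_force: 6.0
```

Call:
{"op": "arm_command", "data": {"rows": [[[0.003,0.001,0,0,0,0,0],[0.003,0.001,0,0,0,0,0],[0.002,0,0,0,0,0,0],[0,0,0,0,0,0,0]]]}}

```text
time: 14.95
position: [0.6258, -0.0751, 0.3236]
ee_rot: [-3.136, 0.003, 1.497]
force: [-13.1, -4.4, 2.0]
width: 0.0293
grasp_force: 6.0
```

Call:
{"op": "arm_command", "data": {"rows": [[[-0.005,0,0,0,0,0,0.6],[0,0,0,0,0,0,0.6],[0,0,0,0,0,0,0.6],[0,0,0.02,0,0,0,0.6],[0,0,0.03,0,0,0,0.6],[0,0,0.03,0,0,0,0.6],[-0.03,0,0.01,0,0,-8,0.6],[-0.04,0.005,0,0,0,-8,0.6],[-0.04,0.005,0,0,0,-8,0.6],[-0.04,0.005,0,0,0,-8,0.6]]]}}

```text
time: 15.95
position: [0.4714, -0.0587, 0.4136]
ee_rot: [3.141, 0.0, 0.936]
force: [0.3, 0.5, 1.8]
width: 0.0529
grasp_force: 0.0
```

Call:
{"op": "arm_command", "data": {"rows": [[[-0.02,0.005,0,0,0,-8,0.6],[-0.01,0,0,0,0,-8,0.6],[-0.01,0,0,0,0,-8,0.6],[0,0,0,0,0,-8,0.6],[0,0,0,0,0,-8,0.6],[0,0,0,0,0,-8,0.6],[0,0,0,0,0,-8,0.6],[0,0,0,0,0,-2,0.6],[0,0,0,0,0,0,0.6]]]}}

```text
time: 16.85
position: [0.433, -0.054, 0.4138]
ee_rot: [3.141, -0.0, -0.07]
force: [-0.3, 0.3, 0.2]
width: 0.0525
grasp_force: 0.0
```

```bash
python3 - <<'E'
from h import *
print(r.read_state()["position"],r.read_state()["ee_rot"],r.read_state()["joint_positions"])
c=r.read_camera("wrist");s=r.read_camera("scene");d=r.read_camera("side")
for q in ["crank_grip","swing_post"]:
  for k,i in (("w",c),("s",s),("d",d)): print(q,k,[(b["pixel"],b["confidence"]) for b in r.boxes_of(i,q)[:4]])
print("pred",proj(c,[.504,-.005,.093]))
P=np.zeros((600,800,3),np.uint8)
P[:375,:500]=cv2.resize(c["color"],(500,375)); 
P[:300,500:]=cv2.resize(s["color"][170:320,230:380],(300,300)); P[300:,500:]=cv2.resize(d["color"][140:290,260:410],(300,300))
cv2.imwrite("pics/m4.png",P[:,:,::-1])
E
```

```text
[ 0.43302776 -0.05397797  0.41381461] [ 3.14137654e+00 -3.62503781e-04 -7.03681039e-02] [-3.96590674e-01  1.03060549e-01  1.24362213e+00 -9.08115724e-05
  1.79449733e+00  1.24455363e+00]
crank_grip w [([150.3, 276.5], 0.87), ([60.1, 256.0], 0.64)]
crank_grip s []
crank_grip d []
swing_post w [([15.5, 268.2], 0.8)]
swing_post s [([217.9, 296.8], 0.74)]
swing_post d []
pred [151.85554514 276.13509957]
```

View pics/m4.png

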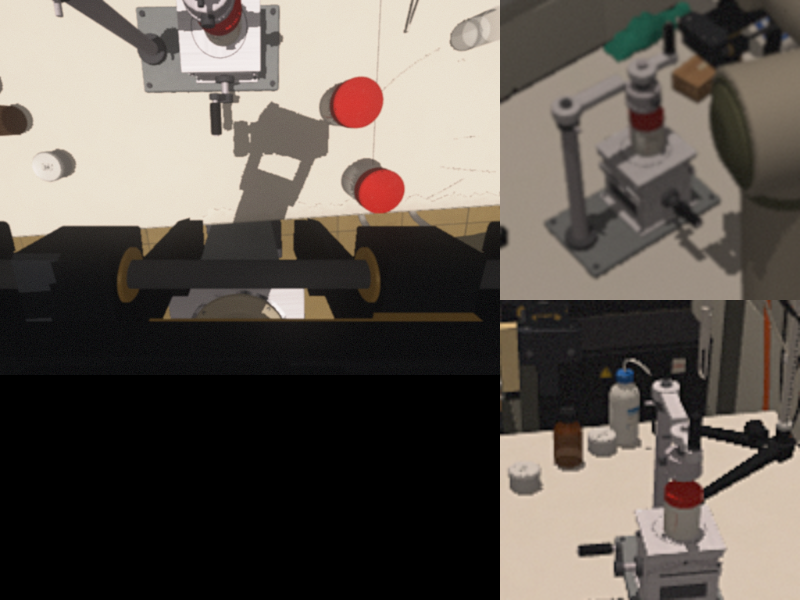

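The swing arm is in over the jar, and the grip is at wrist pixel (151,276), which agrees with the predicted (0.504,-0.005,0.093). Now I'll take the crank grip.

Call:
{"op": "arm_command", "data": {"rows": [[[0.025,0.02,-0.02,0,0,0,0.6],[0.024,0.02,-0.03,0,0,0,0.6],[0.01,0.01,-0.045,0,0,0,0.6],[0,0,-0.045,0,0,0,0.6],[0,0,-0.045,0,0,0,0.6],[0,0,-0.045,0,0,0,0.6],[0,0,-0.04,0,0,0,0.6],[0,0,-0.03,0,0,0,0.6],[0,0,-0.018,0,0,0,0.6],[0,0,0,0,0,0,0.6]]], "squeeze": 15}}

```text
time: 18.3
position: [0.4911, -0.0038, 0.0938]
ee_rot: [-3.141, 0.005, -0.07]
force: [-0.1, -0.5, 0.0]
width: 0.0527
grasp_force: 0.0
```

Call:
{"op": "arm_command", "data": {"rows": [[[0,0,0,0,0,0,0],[0,0,0,0,0,0,0],[0,0,0,0,0,0,0],[0,0,0,0,0,0,0],[0,0,0,0,0,0,0],[0,0,0,0,0,0,0]]], "squeeze": 15}}

```text
time: 18.9
position: [0.4922, -0.0042, 0.0961]
ee_rot: [3.141, -0.001, -0.07]
force: [-0.2, -2.4, 1.6]
width: 0.0172
grasp_force: 15.0
```

```bash
cat > c.py <<'E'
import sys,numpy as np
a,b,n=float(sys.argv[1]),float(sys.argv[2]),int(sys.argv[3])
p=np.linspace(a,b,n+1); y=np.round(-.03*np.sin(p),4); z=np.round(.03*np.cos(p),4); x=np.round(-.002*np.sin(p),4)
for i in range(n): print([round(float(x[i+1]-x[i]),4),round(float(y[i+1]-y[i]),4),round(float(z[i+1]-z[i]),4)])
E
python3 c.py -.46 2.54 15; echo; python3 c.py 2.54 6.94 22
```

```text
[-0.0004, -0.0056, 0.0021]
[-0.0004, -0.0059, 0.0009]
[-0.0004, -0.006, -0.0002]
[-0.0004, -0.0058, -0.0014]
[-0.0003, -0.0054, -0.0026]
[-0.0003, -0.0048, -0.0035]
[-0.0003, -0.004, -0.0045]
[-0.0002, -0.0031, -0.0052]
[-0.0001, -0.0019, -0.0056]
[-0.0001, -0.0008, -0.006]
[0.0, 0.0004, -0.006]
[0.0001, 0.0016, -0.0057]
[0.0002, 0.0027, -0.0054]
[0.0003, 0.0037, -0.0047]
[0.0003, 0.0046, -0.0038]

[0.0003, 0.0053, -0.0029]
[0.0004, 0.0057, -0.0018]
[0.0004, 0.006, -0.0006]
[0.0004, 0.0059, 0.0006]
[0.0004, 0.0057, 0.0017]
[0.0003, 0.0053, 0.0029]
[0.0003, 0.0046, 0.0039]
[0.0003, 0.0037, 0.0047]
[0.0002, 0.0027, 0.0053]
[0.0001, 0.0017, 0.0058]
[0.0, 0.0004, 0.0059]
[-0.0001, -0.0008, 0.006]
[-0.0001, -0.0019, 0.0056]
[-0.0002, -0.003, 0.0052]
[-0.0002, -0.004, 0.0045]
[-0.0004, -0.0048, 0.0036]
[-0.0003, -0.0054, 0.0026]
[-0.0004, -0.0058, 0.0014]
[-0.0004, -0.006, 0.0003]
[-0.0004, -0.0059, -0.001]
[-0.0004, -0.0056, -0.0021]
[-0.0003, -0.0051, -0.0031]
```

Call:
{"op": "arm_command", "data": {"rows": [[[0,-0.0056,0.0021,0,0,0,0],[-0.0005,-0.0059,0.0009,0,0,0,0],[-0.0005,-0.006,-0.0002,0,0,0,0],[-0.0005,-0.0058,-0.0014,0,0,0,0],[-0.0005,-0.0054,-0.0026,0,0,0,0],[0,-0.0048,-0.0035,0,0,0,0],[0,-0.004,-0.0045,0,0,0,0],[0,-0.0031,-0.0052,0,0,0,0]]], "squeeze": 25}}

```text
time: 19.7
position: [0.4897, -0.0465, 0.0824]
ee_rot: [3.138, -0.0, -0.069]
force: [-7.8, -10.4, 9.3]
width: 0.0168
grasp_force: 24.7
```

Call:
{"op": "arm_command", "data": {"rows": [[[0,-0.0019,-0.0056,0,0,0,0],[0,-0.0008,-0.006,0,0,0,0],[0,0.0004,-0.006,0,0,0,0],[0,0.0016,-0.0057,0,0,0,0]]]}}

```text
time: 20.1
position: [0.4897, -0.0468, 0.058]
ee_rot: [3.14, 0.0, -0.07]
force: [-2.9, -6.7, 1.1]
width: 0.0167
grasp_force: 24.9
```

Call:
{"op": "arm_command", "data": {"rows": [[[0,0.0027,-0.0054,0,0,0,0],[0.0005,0.0037,-0.0047,0,0,0,0],[0.0005,0.0046,-0.0038,0,0,0,0]]]}}

```text
time: 20.4
position: [0.4907, -0.0346, 0.044]
ee_rot: [3.141, 0.001, -0.07]
force: [-2.1, -1.1, 5.7]
width: 0.0164
grasp_force: 24.8
```

```bash
python3 - <<'E'
from h import *
d=r.read_camera("side");s=r.read_camera("scene")
np.save("d1.npy",d["color"]);np.save("s1.npy",s["color"])
for n,c in(("side",d),("scene",s)):
  o=proj(c,[.6243,-.0269,.2167]); print(n,"captop centre pred",o,"per mm up",proj(c,[.6243,-.0269,.2267])-o)
  for h in(.22,.225,.23,.238): print(h,proj(c,[.6243,-.0269,h]))
A=cv2.resize(d["color"][195:255,325:385],(600,600),interpolation=cv2.INTER_NEAREST)[:, :400] if 0 else cv2.resize(d["color"][185:260,330:380],(400,600),interpolation=cv2.INTER_NEAREST)
B=cv2.resize(s["color"][190:265,275:325],(400,600),interpolation=cv2.INTER_NEAREST)
cv2.imwrite("pics/g1.png",np.hstack([A,B])[:,:,::-1])
E
```

```text
side captop centre pred [228.38032176 351.40069915] per mm up [-3.05444935  0.19742825]
0.22 [227.37530961 351.46565939]
0.225 [225.84701946 351.56444239]
0.23 [224.31201017 351.66365968]
0.238 [221.84190848 351.82331786]
scene captop centre pred [221.80553989 301.34056697] per mm up [-2.52774205 -0.12218779]
0.22 [220.97376697 301.30036014]
0.225 [219.70903733 301.23922474]
0.23 [218.43889439 301.17782767]
0.238 [216.39531892 301.07904386]
```

View pics/g1.png

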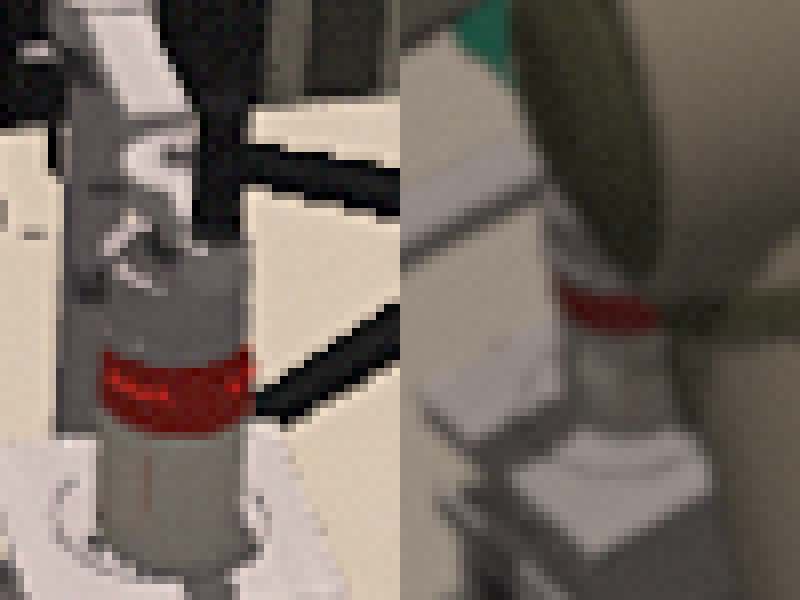

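The cap is just below the plate, with the plate's lower front edge at side row about 231 and the cap's lower front edge at about 239.4. I'll solve for the gap.

```bash
python3 - <<'E'
from h import *
d=r.read_camera("side")
f=lambda R,h:max(proj(d,[.6243+R*np.cos(a),-.0269+R*np.sin(a),h])[0] for a in np.linspace(0,6.28,90))
print("cap bottom pred",f(.0275,.1997),"cap rim front pred",f(.0275,.2167))
for h in np.arange(.216,.240,.002): print(round(h,3),round(f(.027,h),2))
im=np.load("d1.npy").astype(int)
for col in (345,348,351,354,357): print(col,[(int(x[0]),int(x[1])) for x in im[224:243,col]])
E
python3 c.py 2.54 4.04 10
```

```text
cap bottom pred 238.93273954191636 cap rim front pred 233.7473744922512
0.216 233.86
0.218 233.25
0.22 232.63
0.222 232.02
0.224 231.4
0.226 230.78
0.228 230.16
0.23 229.54
0.232 228.91
0.234 228.29
0.236 227.67
0.238 227.04
345 [(90, 82), (86, 78), (86, 78), (88, 82), (90, 85), (90, 69), (88, 17), (85, 21), (121, 30), (161, 36), (89, 29), (89, 21), (88, 16), (91, 40), (106, 88), (111, 111), (110, 103), (109, 101), (114, 104)]
348 [(88, 80), (90, 83), (84, 79), (87, 80), (89, 83), (86, 82), (89, 64), (91, 18), (86, 13), (125, 31), (164, 32), (93, 28), (92, 29), (90, 11), (95, 37), (106, 81), (113, 109), (114, 102), (106, 91)]
351 [(88, 84), (90, 82), (89, 82), (85, 79), (85, 80), (86, 82), (87, 77), (90, 30), (92, 21), (89, 20), (102, 27), (120, 27), (93, 28), (92, 19), (89, 12), (101, 70), (120, 119), (117, 110), (113, 107)]
354 [(90, 82), (89, 82), (86, 81), (90, 82), (88, 81), (91, 86), (87, 75), (90, 7), (97, 30), (93, 27), (96, 27), (95, 24), (96, 26), (92, 18), (95, 19), (98, 62), (120, 116), (116, 108), (114, 106)]
357 [(89, 82), (89, 82), (88, 81), (81, 78), (85, 84), (82, 73), (87, 35), (92, 18), (86, 7), (91, 28), (94, 30), (95, 25), (94, 28), (90, 16), (93, 44), (109, 91), (113, 109), (113, 106), (108, 101)]
[0.0002, 0.0039, -0.0023]
[0.0003, 0.0042, -0.0016]
[0.0003, 0.0044, -0.0011]
[0.0003, 0.0045, -0.0003]
[0.0003, 0.0044, 0.0003]
[0.0003, 0.0044, 0.001]
[0.0003, 0.0042, 0.0017]
[0.0002, 0.0039, 0.0022]
[0.0003, 0.0035, 0.0028]
[0.0002, 0.0031, 0.0033]
```

Call:
{"op": "arm_command", "data": {"rows": [[[0.0003,0.0039,-0.0023,0,0,0,0],[0.0003,0.0042,-0.0016,0,0,0,0],[0.0003,0.0044,-0.0011,0,0,0,0],[0.0003,0.0045,-0.0003,0,0,0,0],[0.0003,0.0044,0.0003,0,0,0,0]]]}}

```text
time: 21.05
position: [0.4923, -0.0132, 0.04]
ee_rot: [3.14, -0.0, -0.069]
force: [-7.9, -7.7, 15.3]
width: 0.0168
grasp_force: 24.5
```

Call:
{"op": "arm_command", "data": {"rows": [[[0.0003,0.0044,0.001,0,0,0,0],[0.0003,0.0042,0.0017,0,0,0,0],[0.0003,0.0039,0.0022,0,0,0,0],[0.0003,0.0035,0.0028,0,0,0,0]]]}}

```text
time: 21.45
position: [0.4933, 0.0017, 0.0478]
ee_rot: [3.138, 0.001, -0.069]
force: [-8.8, -16.4, 11.5]
width: 0.0169
grasp_force: 24.7
```

```bash
cat > m.py <<'E'
from h import *
st=r.read_state(); p,F=st["position"],st["force"]
y,z=p[1]+.0175,p[2]-.069; print("phi",np.arctan2(-y,z)%6.283,"rad",np.hypot(y,z))
d=r.read_camera("side"); im=d["color"].astype(int)
ph=np.arctan2(-y,z)%6.283
f=lambda R,h:max(proj(d,[.6243+R*np.cos(a),-.0269+R*np.sin(a),h])[0] for a in np.linspace(0,6.28,90))
red=np.clip((im[215:250,:,0]-im[215:250,:,1])/65.,0,1)
print("band px",[round(float(red[:,c].sum()),2) for c in range(346,358,2)],"full cap",f(.0275,.132+.005*ph+.055)-f(.0275,.132+.005*ph+.072))
print("top edge",[round(float(214.5+np.interp(.5,red[:,c].cumsum(),np.arange(1,36))),1) for c in range(346,358,2)])
E
python3 m.py; python3 c.py 3.89 4.29 4; python3 c.py 4.29 5.39 11
```

```text
phi 3.875882701309473 rad 0.028604108059644646
band px [9.98, 11.06, 9.02, 9.71, 9.75, 10.0] full cap 5.2162225180778705
top edge [218.8, 219.5, 221.1, 219.6, 218.4, 219.9]
[0.0001, 0.0021, 0.0022]
[0.0001, 0.0019, 0.0023]
[0.0001, 0.0016, 0.0025]
[0.0001, 0.0014, 0.0027]
[0.0001, 0.0011, 0.0028]
[0.0001, 0.0008, 0.0029]
[0.0, 0.0005, 0.0029]
[0.0, 0.0002, 0.003]
[0.0, -0.0001, 0.003]
[0.0, -0.0004, 0.003]
[-0.0001, -0.0006, 0.0029]
[0.0, -0.001, 0.0029]
[-0.0001, -0.0013, 0.0027]
[-0.0001, -0.0015, 0.0026]
[-0.0001, -0.0017, 0.0024]
```

Call:
{"op": "arm_command", "data": {"rows": [[[-0.0005,0.0015,0.0028,0,0,0,0],[-0.0005,0.0009,0.0028,0,0,0,0],[0,0.0006,0.003,0,0,0,0],[0,0.0006,0.0029,0,0,0,0],[0,0,0,0,0,0,0]]]}}

```text
time: 22.0
position: [0.4927, 0.0073, 0.0583]
ee_rot: [-3.141, 0.0, -0.07]
force: [0.2, 3.1, -3.7]
width: 0.0167
grasp_force: 25.1
```

```bash
sed -i 's#(im\[215:250,:,0\]-im\[215:250,:,1\])/65.#(im[215:250,:,0]-im[215:250,:,1]-25)/40.#; s/p\[1\]+.0175,p\[2\]-.069;/p[1]+.0195,p[2]-.0705;/' m.py; sed -i 's/^red=/print(F)\nred=/' m.py; python3 m.py
```

```text
phi 4.284853799039922 rad 0.029416077852173206
[ 0.22969642  3.14176186 -3.68963474]
band px [5.55, 6.0, 6.1, 5.65, 5.8, 5.83] full cap 5.2257243979920815
top edge [230.0, 230.2, 230.3, 231.1, 231.0, 230.5]
```

Call:
{"op": "arm_command", "data": {"rows": [[[0,0.001,0.0028,0,0,0,0],[0,0.0008,0.0029,0,0,0,0]]]}}

```text
time: 22.25
position: [0.4927, 0.009, 0.0639]
ee_rot: [-3.141, 0.0, -0.07]
force: [3.4, 4.9, -8.1]
width: 0.0166
grasp_force: 25.2
```

Call:
{"op": "arm_command", "data": {"rows": [[[0,0.0005,0.003,0,0,0,0]]]}}

```text
time: 22.35
position: [0.4928, 0.0095, 0.067]
ee_rot: [-3.141, 0.0, -0.07]
force: [3.6, 4.9, -7.2]
width: 0.0167
grasp_force: 25.2
```

```bash
python3 m.py
```

```text
phi 4.593349955140668 rad 0.029235716366151968
[ 3.63295867  4.86647401 -7.16628764]
band px [6.0, 5.75, 5.75, 5.58, 5.5, 5.7] full cap 5.232909070417946
top edge [229.1, 230.0, 230.4, 230.9, 230.7, 230.3]
```

```bash
cat > pc.py <<'E'
from h import *
a0=np.load("d1.npy"); b0=r.read_camera("side")["color"]
g=lambda i:cv2.GaussianBlur(cv2.cvtColor(i,cv2.COLOR_RGB2GRAY),(0,0),.8).astype(np.float32)
a,b=g(a0),g(b0)
def sh(y0,y1,x0,x1):
    T=b[y0:y1,x0:x1]; best=[]
    s=np.arange(-8,3,.05)
    for dy in s:
        A=cv2.warpAffine(a,np.float32([[1,0,0],[0,1,dy]]),(640,480),flags=cv2.INTER_CUBIC)[y0:y1,x0:x1]
        best.append(((A-T)**2).mean())
    i=int(np.argmin(best)); return round(float(s[i]),2),round(best[i],1)
print("can",sh(208,224,343,361),"arm",sh(190,214,338,355),"column lower",sh(222,236,336,341),"jar body",sh(236,252,343,360),"platform",sh(240,262,362,375))
E
python3 pc.py; python3 m.py
```

```text
can (-0.0, np.float32(1.7)) arm (-0.0, np.float32(1.8)) column lower (-0.05, np.float32(3.3)) jar body (-3.0, np.float32(4.9)) platform (-2.9, np.float32(31.8))
phi 4.602236041375283 rad 0.02924973956293956
[ 2.57342124  5.49716395 -5.24250713]
band px [5.88, 5.53, 6.2, 5.12, 5.88, 5.78] full cap 5.233116241018564
top edge [229.2, 230.0, 230.0, 230.9, 230.2, 230.2]
```

Call:
{"op": "arm_command", "data": {"rows": [[[0,0.0007,0.002,0,0,0,0]]]}}

```text
time: 22.6
position: [0.4928, 0.0099, 0.069]
ee_rot: [-3.141, -0.0, -0.07]
force: [1.9, 0.9, -8.4]
width: 0.0169
grasp_force: 25.2
```

Call:
{"op": "arm_command", "data": {"rows": [[[0,0.0002,0.002,0,0,0,0]]]}}

```text
time: 22.7
position: [0.4928, 0.01, 0.0712]
ee_rot: [3.142, -0.0, -0.07]
force: [3.0, 1.1, -8.1]
width: 0.017
grasp_force: 25.2
```

```bash
python3 m.py; python3 pc.py; python3 - <<'E'
from h import *
def band(i):
    i=i.astype(int);red=np.clip((i[222:248,344:359,0]-i[222:248,344:359,1]-25)/40.,0,1); 
    rr=np.arange(222,248)
    s=red.sum(0); return s.mean(), 
def edges(i):
    i=i.astype(float); q=(i[...,0]-i[...,1])[222:248,344:359]
    top=[];bot=[]
    for c in q.T:
        j=np.argmax(c>35); top.append(222+j-(c[j]-35)/(c[j]-c[j-1])); k=len(c)-1-np.argmax(c[::-1]>35); bot.append(222+k+(c[k]-35)/(c[k]-c[k+1]))
    return np.round([np.mean(top),np.mean(bot),np.mean(bot)-np.mean(top)],2)
print(edges(np.load("d1.npy")))
a=[r.read_camera("side")["color"] for _ in range(2)]
print([edges(x) for x in a])
E
```

```text
phi 4.735079272882173 rad 0.029462677898888585
[ 3.02938757  1.09078219 -8.09573098]
band px [6.08, 5.3, 6.15, 5.62, 5.7, 5.85] full cap 5.2362148212041575
top edge [229.0, 230.0, 230.0, 230.6, 230.4, 230.0]
can (-0.0, np.float32(1.8)) arm (-0.0, np.float32(1.7)) column lower (-0.1, np.float32(4.9)) jar body (-3.1, np.float32(4.3)) platform (-3.05, np.float32(36.6))
[229.89 238.47   8.58]
[array([229.04, 235.34,   6.3 ]), array([229.04, 235.33,   6.29])]
```

The plate's edge has risen about 0.85 px (about 2.8 mm) and the grip torque is up, so the load is about 22 N. I'll back off about 0.4 rad towards 12–15 N.

Call:
{"op": "arm_command", "data": {"rows": [[[0,-0.0001,-0.003,0,0,0,0],[0,-0.0004,-0.003,0,0,0,0],[0,-0.0007,-0.003,0,0,0,0],[0,-0.0009,-0.0027,0,0,0,0],[0,0,0,0,0,0,0]]]}}

```text
time: 23.4
position: [0.4927, 0.0076, 0.059]
ee_rot: [3.142, 0.0, -0.07]
force: [1.1, 1.6, -3.0]
width: 0.0168
grasp_force: 25.1
```

```bash
cat > e.py <<'E'
from h import *
def edges(i):
    i=i.astype(float); q=(i[...,0]-i[...,1])[222:248,344:359]
    top=[];bot=[]
    for c in q.T:
        j=np.argmax(c>35); top.append(222+j-(c[j]-35)/(c[j]-c[j-1])); k=len(c)-1-np.argmax(c[::-1]>35); bot.append(222+k+(c[k]-35)/(c[k]-c[k+1]))
    return np.round([np.mean(top),np.mean(bot),np.mean(bot)-np.mean(top)],2)
print(edges(r.read_camera("side")["color"]))
E
python3 m.py; python3 pc.py; python3 e.py
```

```text
phi 4.31095449068605 rad 0.029440779651815824
[ 1.0582565   1.64025464 -2.98908705]
band px [5.35, 5.85, 6.35, 5.83, 5.83, 5.92] full cap 5.226331692759231
top edge [230.0, 230.2, 230.2, 231.0, 231.0, 230.5]
can (-0.0, np.float32(1.2)) arm (-0.0, np.float32(1.2)) column lower (-0.05, np.float32(1.5)) jar body (-2.5, np.float32(4.6)) platform (-2.5, np.float32(30.0))
[229.68 235.97   6.29]
```

The cap is in contact: band height is unchanged at 6.29 px, and the plate is displaced about 0.7 mm, so about 10 N. Now I'll let go and retreat.

Call:
{"op": "arm_command", "data": {"rows": [[[0,0,0,0,0,0,0.5],[0,0,0,0,0,0,0.5],[0,0,0,0,0,0,0.5],[-0.02,0,0,0,0,0,0.5],[-0.03,0,0.01,0,0,0,0.5],[-0.03,0,0.03,0,0,0,0.5],[-0.02,0,0.04,0,0,0,0.5],[0,0,0.04,0,0,0,0.5],[0,0,0.04,0,0,0,0.5],[0,0,0,0,0,0,0.5]]]}}

```text
time: 24.55
position: [0.3941, 0.0073, 0.2236]
ee_rot: [3.139, -0.009, -0.07]
force: [1.1, 0.0, -1.8]
width: 0.0443
grasp_force: 0.0
```

```bash
python3 pc.py; python3 e.py; python3 - <<'E'
from h import *
s,d=r.read_camera("scene"),r.read_camera("side")
P=np.hstack([cv2.resize(s["color"][170:320,220:360],(400,428)),cv2.resize(d["color"][170:320,280:420],(400,428))]); cv2.imwrite("pics/f.png",P[:,:,::-1])
E
```

```text
can (-0.0, np.float32(1.6)) arm (-0.0, np.float32(1.6)) column lower (-0.1, np.float32(1.6)) jar body (-2.5, np.float32(4.8)) platform (-2.5, np.float32(30.9))
[229.69 235.96   6.27]
```

View pics/f.png

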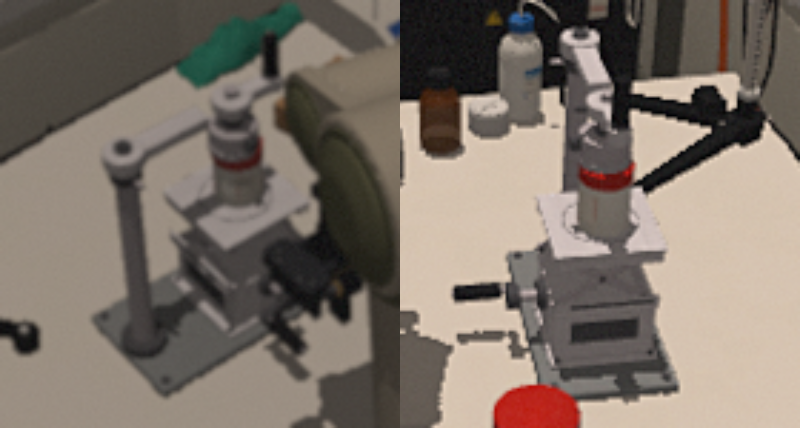

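The jar stands upright with its cap against the plate (side crop at about row 175, col 605). The swing arm is in and the gripper is clear.

```bash
python3 -c "
from cell import r
print(r.finish_job())"
```

```text
the job is handed in; nothing more can be done
None
```

I handed the job in with the jar upright in the middle of the platform, the swing arm against its stop, and the jack holding the cap on the plate at about 10 N. That force is my estimate from camera images and the feel at the crank; it peaked at about 22–28 N before I backed the crank off. The hand-in returned no verdict.

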